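# Set the grinding gap of a bench disc mill

## Task

Reset the grinding gap of the stopped bench disc mill: take the handwheel on top by its upright black handle and wind it clockwise (seen from above) to its stop, where the grinding discs just touch, gently, without forcing them together; then back it off exactly two full turns anticlockwise. Finish still holding the handle in the closed gripper at that setting, so that a colleague can lock it, and leave everything standing around the mill where it is.

Things in the scene. Friction and masses are not known exactly. Their poses are not given: they have to be found in the camera images.
- wheel (a joint): Handwheel angle in rad. 0 = the discs just touch (the stop); grows as the wheel turns anticlockwise seen from above (opening), 6.283 per turn; starts half to one and a half turns open, travel ends at 26. Vertical axis; the wheel stays at its height and where it is left. Turning takes about 2.5 N at the handle; the stop is slightly springy: past 0 that grows by about 1.5 N per 0.01 rad.
- wheel_hub (a point): Centre of the handwheel on its vertical axis, at rim mid-height, 211 mm above the surface. Three-spoke plain cast aluminium wheel, 120 mm outer diameter, round rim 16 mm thick, on a steel stem on top of the white round disc chamber (212 mm diameter, top 164 mm above the surface). Only the handle stands higher than 225 mm.
- crank: Upright handle on the wheel rim: black plastic sleeve, a straight cylinder 23 mm in diameter, 58 mm tall, turning freely on its own vertical pin, so it can be held at one yaw while the wheel goes round. Origin on the handle's axis at its foot, 221 mm above the surface (top at 281 mm), 52 mm from the wheel axis; z points up.
- crank_grip (a point): Point on the handle's axis at the middle of its height, 252 mm above the surface.
- mill: The bench disc mill, fixed to the counter. Origin on the wheel axis at the work surface; discharge spout along its +x, black motor along its -y (110 to 320 mm out, up to 170 mm high), white feed hopper at x +60, y +225 mm (130 mm square, 287 mm high with its lid). White base plate 300 x 640 mm, its top 30 mm above the surface.
- catch_cup: Empty clear plastic cup, 100 mm across and 55 mm tall, under the end of the spout; leave it. Origin at the centre of its underside.
- cup_a: Clear cup of grain with a white lid, 104 mm across, 81 mm tall, beside the mill; leave it. Origin at the centre of its underside.
- cup_b: Clear cup of brown rice with a white lid, 104 mm across, 81 mm tall, beside the mill; leave it. Origin at the centre of its underside.
- jar: Closed jar, 84 mm in diameter, 100 mm tall, near the mill; leave it. Origin at the centre of its underside.
- sieve: Round brass sieve pan, 106 mm across, 40 mm tall, near the mill; leave it. Origin at the centre of its underside.
- scoop: Aluminium sample scoop, 190 mm long, 33 mm tall, lying on the mill's base plate beside the motor; leave it.
- brush: Small wooden brush lying on the mill's base plate below the hopper; leave it.

How it is judged:
By the outcome, as a careful person would: the job done as asked, in the order asked, and still so for the second after the job is handed in, while the arm keeps its last pose, push and grip.
It also fails if it takes over 72 s, if anything falls off the work surface, if the arm or the gripper's body presses on something with over 40 N, if the wrist force passes 120 N, or if a joint passes its speed limit or range.

## Robot

A 7-joint arm with a two-finger parallel gripper is mounted at the origin on the work surface. World frame = base frame: x ahead of the robot, y to its left, z up, the work surface at z = 0. Lengths are in m, angles in rad, forces in N, time in s.
With the tool pointing down it reaches from about 0.4 to 0.85 m from the base axis. Payload 4.5 kg.
Tool frame: the origin (TCP) lies midway between the tips of the shut fingers; the grasp point (between the pads) lies 19 mm behind it (grip_point_offset is the distance from the TCP to the grasp point, in m); x points along the fingers, z is the direction in which the jaws open and shut, and the axes are right-handed (so a half turn about x gives the same grasp; the last joint's range is limited). The gripper opens to 88 mm and grips with 3 to 60 N. Pads are 18 mm wide; open, the fingers measure 123 mm over their backs; the gripper's body (75 mm by 187 mm) begins 45 mm behind the grasp point.
Start: joints at [1.377, 0.689, -0.195, 1.565, 0.157, 0.902, -0.215], TCP at [0.141, -0.609, 0.239] pointing down, gripper open.
Joint ranges: [-3.01, 3.01], [-0.46, 2.08], [-1.47, 1.51], [0.13, 2.56], [-1, 4.14], [0.04, 2.09], [-2.66, 2.66]. Speed limits (rad/s): [2.57, 2.57, 3.14, 3.14, 3.14, 3.14, 3.14].

## Interface

Orientations are given as a unit quaternion [x, y, z, w].
In Python, from cell import * gives the robot as it stands.
- The arm moves only by the tool step_arm, never from a script. Its argument "rows" is a list of rows, each an object with "xyz": the shift along the tool's x, y, z in mm, a list of three; "angular": the turn, a rotation vector about the tool's x, y, z in rad, a list of three; "jaw": the opening, from 0 (shut) to 1 (fully open). In form: [{"xyz": [dx, dy, dz], "angular": [wx, wy, wz], "jaw": jaw}, ...]. A call has 1 to 10 rows; each row is the pose to reach, as a shift and turn from the pose commanded when the call began, along the tool's axes at that moment; what a row does not reach only later rows make up. A row lasts 1/10 s, in which the tool goes at most 50 mm and 8.59 degrees, less where a joint would pass 70% of its speed; a pose out of reach is approached as far as the arm can. A call with a gripper value outside its range is refused whole. The fingers move at their own pace and stop on an object; "grip_force" is the grip in N (left out, the last holds). Time passes only in rows, so rows that repeat a pose let the fingers close. It gives the time, the measured TCP pose, the force and the opening at its end, in the units of the state.
- state(): the state, without advancing time (a new reading comes with each control period).
- grab_frame(name): name is "scene" or "top" or "wrist"; returns (picture, depth): 480x640x3 uint8, blue, green, red; 480x640 float32, m along the optical axis (not along the pixel's ray), 0 where there is no reading.
- get_calibration(name): a dict with "mtx" (3x3 intrinsics, pixels), "k1" (the pictures are not rectified: a ray, as slopes to the right and down, at radius r is drawn at 1 + k1 r^2 times it, then the intrinsics apply), "world_from_camera" (4x4, takes a point from camera to world coordinates). Camera axes: x right, y up, looking along -z (the intrinsics and any distortion apply to the point x, -y, -z); pixel columns grow to the right and rows downward; lengths in m; the calibration is good to about 2 mm. A picture is of the moment at which its call begins: read the wrist's pose just before it. get_calibration takes no time and is no camera call; for the wrist camera it gives the pose at the moment of the call.
- job_done(): hands the job in, once; it reports no verdict.
The state is a dict: "time_s": time; "joint_positions": joint angles; "qvel": joint speeds; "effort": joint torques, N m; "position": TCP position; "tool_rot": TCP orientation; "wrist_force": force on the tool from outside, world axes, zero at the start; "moment": the same for the moment, N m; "opening": finger opening in m.
Only numpy, scipy, OpenCV 4.12 (cv2) and the standard library are available. Lean on these libraries where they do the work, as an engineer would, in place of code of your own. Each camera call takes 0.05 s, during which the arm holds its last target.

## Working session

There is one attempt and no reset: what is moved stays moved. The work goes in short steps, Python scripts to look and compute and a tool call to move; the robot and the scene stay as the last step left them, time stands still between calls to the robot, and variables do not carry over. Pictures are saved under pics/ and viewed, and the job is handed in when it is done.

Besides the shell and the picture viewer there is one more tool, called after "Call:" as name([rows], argument=value, ...), one row to a line, values as JSON. step_arm: Moves the arm, as the interface text tells. Its arguments: {"type":"object","properties":{"rows":{"type":"array"},"grip_force":{"type":"number"}},"required":["rows"]}

```bash
ls; mkdir -p pics
python3 - <<'E'
from cell import *
import cv2,numpy as np
print(state())
for n in ["scene","top","wrist"]:
    p,d=grab_frame(n); cv2.imwrite(f"pics/{n}0.png",p); np.save(f"pics/{n}0.npy",d)
    print(n,get_calibration(n))
E
```

```text
pics
{'time_s': 0.0, 'joint_positions': array([ 1.37680427,  0.68998235, -0.19452331,  1.56635408,  0.1573242 ,
        0.90250336, -0.21509336]), 'qvel': array([-3.28915342e-04,  5.70880632e-04, -7.25840326e-04, -6.11363480e-04,
        1.76399428e-03,  3.86461340e-05,  7.54999046e-04]), 'effort': array([ 3.75603095e-04, -5.27566946e+01, -1.26753263e+00, -1.53427291e+01,
       -5.28158667e-02,  6.41698076e-03,  1.86257716e-04]), 'position': array([ 0.14094719, -0.60824262,  0.23790862]), 'tool_rot': array([ 0.44026846,  0.55415403, -0.43953869,  0.55306666]), 'wrist_force': array([-0.12590455, -0.05913623, -0.41805589]), 'moment': array([-0.01582109, -0.01154654,  0.01480153]), 'opening': 0.08825879523821688}
scene {'mtx': array([[552.9790383 ,   0.        , 303.85499245],
       [  0.        , 552.9790383 , 242.44783534],
       [  0.        ,   0.        ,   1.        ]]), 'k1': -0.05832346675836458, 'world_from_camera': array([[ 0.51584768, -0.45792013,  0.7240237 ,  1.64492708],
       [ 0.85652223,  0.25944873, -0.44615695, -0.62606959],
       [ 0.01645722,  0.85029142,  0.52
[... 310 characters left out ...]
0.00657508,  0.99787716, -0.06479147,  0.52080571],
       [-0.99988439, -0.00744902, -0.01325622,  0.01087458],
       [-0.01371071,  0.06469682,  0.99781077,  1.26408614],
       [ 0.        ,  0.        ,  0.        ,  1.        ]])}
wrist {'mtx': array([[358.96517231,   0.        , 325.76393023],
       [  0.        , 358.96517231, 241.08061547],
       [  0.        ,   0.        ,   1.        ]]), 'k1': 0.023987907819804487, 'world_from_camera': array([[ 0.22533313,  0.92855182,  0.29498558,  0.21640732],
       [-0.97428013,  0.21531365,  0.06647004, -0.58994574],
       [-0.00179355, -0.30237649,  0.95318689,  0.38441426],
       [ 0.        ,  0.        ,  0.        ,  1.        ]])}
```

View pics/scene0.png

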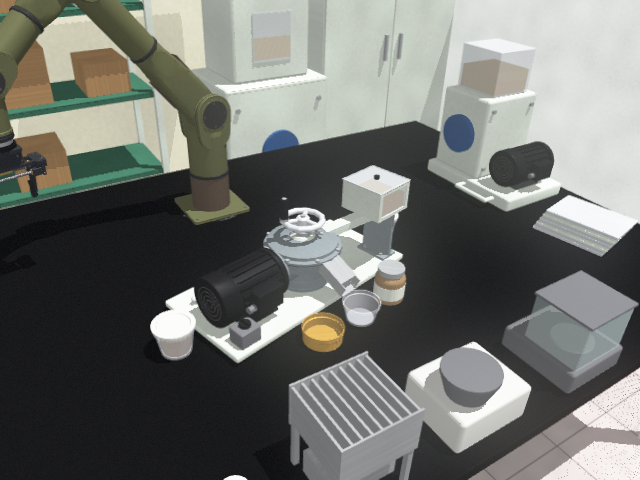

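View pics/top0.png

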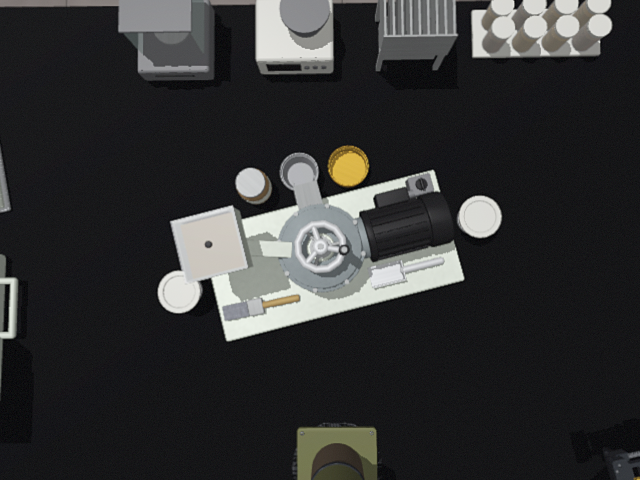

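The top view shows the wheel hub near (320,247) and the black handle near (344,250), on the motor side. I'll zoom in and measure them.

```bash
cat > h.py <<'E'
from cell import *
import cv2,numpy as np
from scipy.spatial.transform import Rotation as R
def ray(n,u,v,cal=None):
    c=cal or get_calibration(n); m=c["mtx"]
    y=np.array([(u-m[0,2])/m[0,0],(v-m[1,2])/m[1,1]])
    x=y.copy()
    for _ in range(20): x=y/(1+c["k1"]*(x@x))
    T=c["world_from_camera"]
    return T[:3,3],T[:3,:3]@np.array([x[0],-x[1],-1.])
def onz(n,u,v,z,cal=None):
    o,d=ray(n,u,v,cal); return o+d*(z-o[2])/d[2]
def proj(n,p,cal=None):
    c=cal or get_calibration(n);T=c["world_from_camera"];m=c["mtx"]
    q=T[:3,:3].T@(np.asarray(p)-T[:3,3]); s=np.array([q[0],-q[1]])/-q[2]
    s=s*(1+c["k1"]*(s@s)); return s[0]*m[0,0]+m[0,2],s[1]*m[1,1]+m[1,2]
E
python3 - <<'E'
from h import *
p=cv2.imread("pics/top0.png"); d=np.load("pics/top0.npy")
cv2.imwrite("pics/topz.png",cv2.resize(p[190:310,260:420],None,fx=5,fy=5,interpolation=cv2.INTER_CUBIC))
s=cv2.imread("pics/scene0.png")
cv2.imwrite("pics/scz.png",cv2.resize(s[180:300,240:400],None,fx=5,fy=5,interpolation=cv2.INTER_CUBIC))
print(d[245:256,336:352].round(3))
E
```

```text
[[1.097 1.101 1.098 1.099 0.985 0.984 0.98  0.981 0.983 0.984 0.981 0.985
  1.099 1.101 1.105 1.106]
 [1.05  1.051 1.049 1.099 0.982 0.981 0.984 0.983 0.982 0.98  0.98  0.98
  0.982 1.101 1.098 1.102]
 [1.047 1.046 1.047 0.984 0.984 0.982 0.982 0.985 0.981 0.982 0.981 0.98
  0.983 0.986 1.103 1.104]
 [1.044 1.044 1.039 0.985 0.979 0.985 0.98  0.98  0.98  0.984 0.984 0.
  0.98  0.982 1.105 1.103]
 [1.046 1.044 1.035 0.98  0.982 0.983 0.983 0.984 0.978 0.98  0.981 0.982
  0.978 0.981 1.101 1.101]
 [1.048 1.048 1.04  0.98  0.982 0.983 0.98  0.981 0.979 0.981 0.984 0.984
  0.982 0.986 1.101 1.104]
 [1.052 1.048 1.039 0.989 0.981 0.981 0.981 0.98  0.981 0.98  0.984 0.984
  0.982 1.104 1.101 1.103]
 [1.099 1.101 1.1   1.027 0.984 0.983 0.98  0.983 0.983 0.978 0.98  0.984
  0.982 1.103 1.099 1.104]
 [1.099 1.101 1.05  1.038 1.006 0.985 0.983 0.982 0.981 0.984 0.98  0.985
  1.102 1.107 1.105 1.103]
 [1.096 1.105 1.05  1.045 1.035 1.033 1.004 0.981 0.984 0.989 1.036 1.104
  1.102 1.099 1.098 1.104]
 [1.101 1.05  1.045 1.038 1.041 1.042 1.045 1.038 1.035 1.101 1.1   1.103
  1.103 1.1   1.102 1.101]]
```

View pics/topz.png

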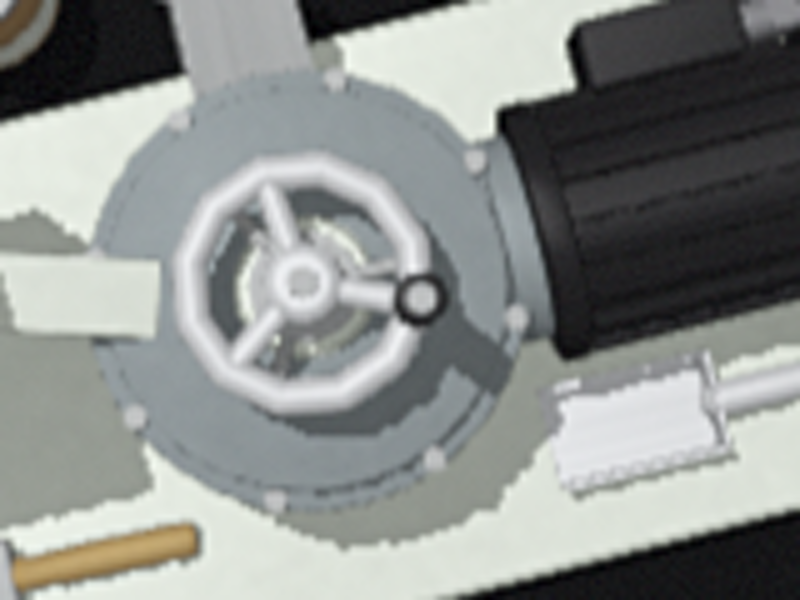

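View pics/scz.png

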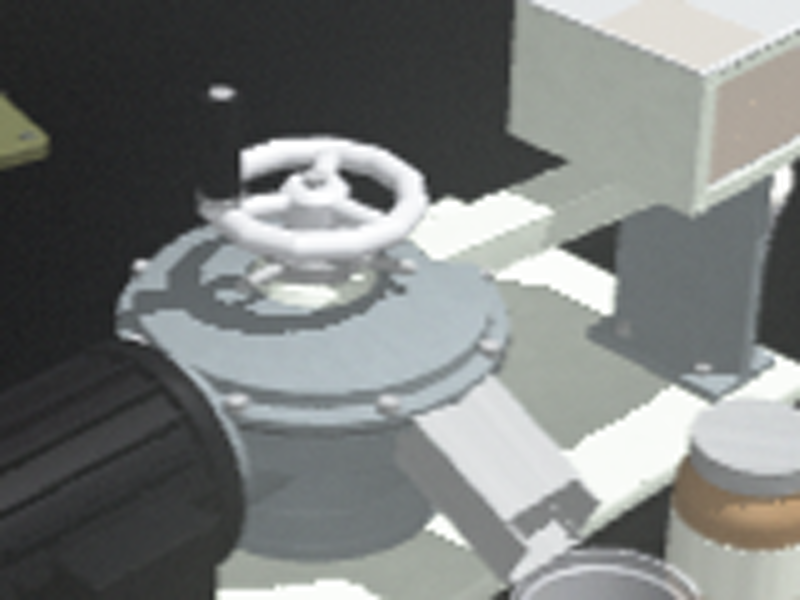

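The zoom shows the dark handle ring at top-view pixel (344,249) and the scene-view handle top at about (284,198). Next I'll turn these into coordinates.

Run:
```python
from h import *
for n in ["top","scene"]:
    d=np.load(f"pics/{n}0.npy"); p=cv2.imread(f"pics/{n}0.png"); c=get_calibration(n);T=c["world_from_camera"]; m=c["mtx"]
    vv,uu=np.mgrid[0:480,0:640]
    y=np.stack([(uu-m[0,2])/m[0,0],(vv-m[1,2])/m[1,1]],-1);x=y.copy()
    for _ in range(10): x=y/(1+c["k1"]*(x**2).sum(-1,keepdims=True))
    P=np.stack([x[...,0],-x[...,1],-np.ones_like(d)],-1)*d[...,None]@T[:3,:3].T+T[:3,3]
    roi=(d>0)&(np.hypot(P[...,0]-.5,P[...,1]-.0)<.12)
    k=roi&(P[...,2]>.232)
    k=cv2.morphologyEx(k.astype(np.uint8),cv2.MORPH_OPEN,np.ones((2,2)))>0
    print(n,"handle px",uu[k].mean(),vv[k].mean(),k.sum(),"z",P[k][:,2].min(),P[k][:,2].max(), P[k].mean(0))
    t=k&(P[...,2]>.272)
    print(" top px",uu[t].mean(),vv[t].mean(),t.sum(),onz(n,uu[t].mean(),vv[t].mean(),.281),P[t].mean(0))
    r=roi&(P[...,2]>.200)&(P[...,2]<.228)
    q=P[r]; print(" wheel pts",r.sum(),q.mean(0))
    A=np.c_[q[:,:2],np.ones(len(q))]; 
    h=cv2.minEnclosingCircle(q[:,:2].astype(np.float32)); print(" enc",h)
    cc,_=cv2.findContours(r.astype(np.uint8),0,1); cc=max(cc,key=len); e=cv2.fitEllipse(cc); print(" ell",e, onz(n,*e[0],.211))
s=R.from_quat(state()["tool_rot"]).as_matrix(); print(s.round(3))
```

```text
top handle px 344.7628865979381 249.96907216494844 97 z 0.1562105384401209 1.2640861436433652 [ 0.55298714 -0.01880407  0.27410148]
 top px 344.36708860759495 249.32911392405063 79 [ 0.55423924 -0.0177265   0.281     ] [ 0.55375859 -0.01727695  0.29408333]
 wheel pts 1199 [0.5597893  0.03420015 0.21826519]
 enc ((0.5647554397583008, 0.033764515072107315), 0.05976586416363716)
 ell ((319.49298095703125, 246.8441925048828), (44.5142936706543, 48.94466781616211), 59.92689514160156) [0.56257693 0.03586455 0.211     ]
scene handle px 284.18285714285713 208.05142857142857 175 z -0.0014091652679751876 0.2862720826147358 [ 0.53075892 -0.00161373  0.23995386]
 top px 283.54761904761904 200.9047619047619 42 [ 0.56372947 -0.02219849  0.281     ] [ 0.56156427 -0.02098531  0.27971307]
 wheel pts 629 [0.56750105 0.02649931 0.21670552]
 enc ((0.5662862658500671, 0.028371214866638184), 0.05999761447310448)
 ell ((301.0768737792969, 219.52171325683594), (22.63678550720215, 39.93355941772461), 78.28170776367188) [0.56103583 0.03189652 0.211     ]
[[-0.     0.974  0.226]
 [ 0.001  0.226 -0.974]
 [-1.    -0.    -0.001]]
```

Call:
step_arm([
  {"xyz": [-30,20,-18],"angular": [-0.05,0,0],"jaw": 1},
  {"xyz": [-60,50,-45],"angular": [-0.12,0,0],"jaw": 1},
  {"xyz": [-92,80,-72],"angular": [-0.2,0,0],"jaw": 1},
  {"xyz": [-92,110,-99],"angular": [-0.28,0,0],"jaw": 1},
  {"xyz": [-92,140,-126],"angular": [-0.36,0,0],"jaw": 1},
  {"xyz": [-92,170,-153],"angular": [-0.44,0,0],"jaw": 1},
  {"xyz": [-92,200,-180],"angular": [-0.52,0,0],"jaw": 1},
  {"xyz": [-92,230,-207],"angular": [-0.6,0,0],"jaw": 1},
  {"xyz": [-92,255,-229],"angular": [-0.66,0,0],"jaw": 1},
  {"xyz": [-92,268,-240],"angular": [-0.67,0,0],"jaw": 1},
], grip_force=20)

```text
time_s: 1.15
position: [0.3497, -0.3115, 0.3308]
tool_rot: [0.232, 0.668, -0.231, 0.668]
wrist_force: [-0.7, -0.7, 0.0]
opening: 0.0879
```

```bash
cat >> h.py <<'E'
def cmd(target,yawz=None):
    s=state();M=R.from_quat(s["tool_rot"]).as_matrix()
    print("t",round(s["time_s"],2),"pos",s["position"].round(4),"F",s["wrist_force"].round(2),"op",round(s["opening"],4),"q",s["joint_positions"].round(2))
    print("zaz",np.arctan2(M[1,2],M[0,2]).round(3),"M",M.round(3).tolist())
    if target is not None: print("tool mm",(M.T@(np.array(target)-s["position"])*1000).round(1))
E
python3 -c "
from h import *
cmd([.52,-.05,.33])"
```

```text
t 1.15 pos [ 0.3497 -0.3115  0.3308] F [-0.7  -0.72  0.04] op 0.0879 q [ 0.94  0.38 -0.45  1.88  0.2   0.92 -0.27]
zaz -0.667 M [[0.001, 0.619, 0.786], [0.001, 0.786, -0.619], [-1.0, 0.001, -0.0]]
tool mm [  1.2 310.8 -28. ]
```

Call:
step_arm([
  {"xyz": [0,20,-2],"angular": [-0.05,0,0],"jaw": 1},
  {"xyz": [0,55,-5],"angular": [-0.12,0,0],"jaw": 1},
  {"xyz": [0,95,-9],"angular": [-0.2,0,0],"jaw": 1},
  {"xyz": [0,135,-12],"angular": [-0.28,0,0],"jaw": 1},
  {"xyz": [0,175,-16],"angular": [-0.36,0,0],"jaw": 1},
  {"xyz": [0,215,-19],"angular": [-0.44,0,0],"jaw": 1},
  {"xyz": [0,255,-23],"angular": [-0.52,0,0],"jaw": 1},
  {"xyz": [0,285,-26],"angular": [-0.6,0,0],"jaw": 1},
  {"xyz": [0,305,-28],"angular": [-0.66,0,0],"jaw": 1},
  {"xyz": [0,311,-28],"angular": [-0.67,0,0],"jaw": 1},
])

```text
time_s: 2.15
position: [0.5207, -0.0513, 0.3306]
tool_rot: [0.0, 0.707, 0.001, 0.707]
wrist_force: [-0.0, -0.0, 0.5]
opening: 0.0884
```

```bash
python3 -c "
from h import *
c=get_calibration('wrist')
p,d=grab_frame('wrist'); cv2.imwrite('pics/w1.png',p)
cmd([.555,-.018,.33])
print(c['world_from_camera'].round(4).tolist())
np.save('pics/w1d.npy',d); np.save('pics/w1T.npy',c['world_from_camera'])
for q in [(.555,-.018,.281),(.564,.034,.217)]: print(proj('wrist',q,c))
"
```

```text
t 2.2 pos [ 0.5207 -0.0521  0.3305] F [0.51 0.49 0.47] op 0.0879 q [ 0.42  0.5  -0.64  1.73  0.34  1.03 -0.34]
zaz -0.0 M [[0.0, 0.0, 1.0], [0.001, 1.0, -0.0], [-1.0, 0.001, 0.0]]
tool mm [ 0.6 34.1 34.3]
[[1.0, -0.0012, 0.0006, 0.5198], [0.001, 0.9541, 0.2995, 0.0276], [-0.0009, -0.2995, 0.9541, 0.477], [0.0, 0.0, 0.0, 1.0]]
(np.float64(388.9839374880843), np.float64(213.94084364174287))
(np.float64(390.77207036360994), np.float64(118.24756958977359))
```

View pics/w1.png

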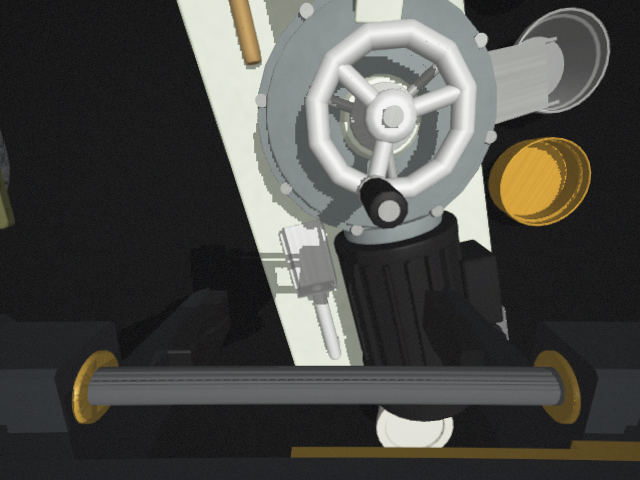

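Wrist view: handle top at about (388,209), wheel rim centred near (391,108). I'll refine both from depth.

Run:
```python
from h import *
c=get_calibration('wrist'); c['world_from_camera']=np.load('pics/w1T.npy'); d=np.load('pics/w1d.npy');T=c["world_from_camera"]; m=c["mtx"]
vv,uu=np.mgrid[0:480,0:640]
y=np.stack([(uu-m[0,2])/m[0,0],(vv-m[1,2])/m[1,1]],-1);x=y.copy()
for _ in range(10): x=y/(1+c["k1"]*(x**2).sum(-1,keepdims=True))
P=np.stack([x[...,0],-x[...,1],-np.ones_like(d)],-1)*d[...,None]@T[:3,:3].T+T[:3,3]
roi=(d>0)&(np.hypot(P[...,0]-.564,P[...,1]-.034)<.075)
t=roi&(P[...,2]>.274)&(P[...,2]<.29)
(cx,cy),r=cv2.minEnclosingCircle(np.c_[uu[t],vv[t]].astype(np.float32))
print("top",t.sum(),P[t].mean(0),onz('w',uu[t].mean(),vv[t].mean(),.281,c),onz('w',cx,cy,.281,c),cx,cy,r)
k=roi&(P[...,2]>.202)&(P[...,2]<.2255)&(np.hypot(uu-388,vv-200)>30)
q=P[k][:,:2]
# rim: circle fit to high points ring
g=P[k]; rr=np.hypot(g[:,0]-.564,g[:,1]-.034); g=g[(rr>.042)]
from scipy.optimize import least_squares
f=least_squares(lambda a:np.hypot(g[:,0]-a[0],g[:,1]-a[1])-.052,[.564,.034],loss='soft_l1',f_scale=.003)
print("hub",f.x,len(g),g[:,2].mean())
# outer contour method
k2=np.zeros((480,640),np.uint8);k2[k]=255
cc,_=cv2.findContours(k2,cv2.RETR_EXTERNAL,cv2.CHAIN_APPROX_NONE);cc=max(cc,key=cv2.contourArea)
pts=np.array([onz('w',*p[0],.211,c)[:2] for p in cc]); 
f=least_squares(lambda a:np.hypot(pts[:,0]-a[0],pts[:,1]-a[1])-a[2],[.564,.034,.06],loss='soft_l1',f_scale=.001);print("hub2",f.x)
```

```text
top 1280 [ 0.55352439 -0.01500479  0.28111736] [ 0.55355702 -0.01499364  0.281     ] [ 0.55359627 -0.01489502  0.281     ] 386.7589416503906 208.48214721679688 20.739246368408203
hub [0.56288819 0.03408656] 10557 0.21764430455591724
hub2 [0.56162895 0.03924201 0.05567416]
```

Call:
step_arm([
  {"xyz": [0,15,13],"angular": [0,0,0],"jaw": 1},
  {"xyz": [0,30,27],"angular": [0,0,0],"jaw": 1},
  {"xyz": [0,37,33],"angular": [0,0,0],"jaw": 1},
  {"xyz": [5,37,33],"angular": [0,0,0],"jaw": 1},
  {"xyz": [25,37,33],"angular": [0,0,0],"jaw": 1},
  {"xyz": [45,37,33],"angular": [0,0,0],"jaw": 1},
  {"xyz": [65,37,33],"angular": [0,0,0],"jaw": 1},
  {"xyz": [80,37,33],"angular": [0,0,0],"jaw": 1},
  {"xyz": [91,37,33],"angular": [0,0,0],"jaw": 1},
  {"xyz": [91,37,33],"angular": [0,0,0],"jaw": 1},
])

```text
time_s: 3.2
position: [0.5516, -0.0185, 0.2382]
tool_rot: [0.001, 0.708, -0.002, 0.706]
wrist_force: [-0.0, -0.4, 0.6]
opening: 0.0883
```

```bash
python3 -c "
from h import *
c=get_calibration('wrist')
p,d=grab_frame('wrist'); cv2.imwrite('pics/w2.png',p)
cmd([.5535,-.015,.239])
"
```

```text
t 3.25 pos [ 0.5524 -0.018   0.2393] F [-1.29  0.01  0.69] op 0.0878 q [ 0.29  0.64 -0.58  1.77  0.44  0.86 -0.49]
zaz -0.004 M [[-0.002, 0.004, 1.0], [-0.001, 1.0, -0.004], [-1.0, -0.001, -0.002]]
tool mm [0.3 3.  1.1]
```

View pics/w2.png

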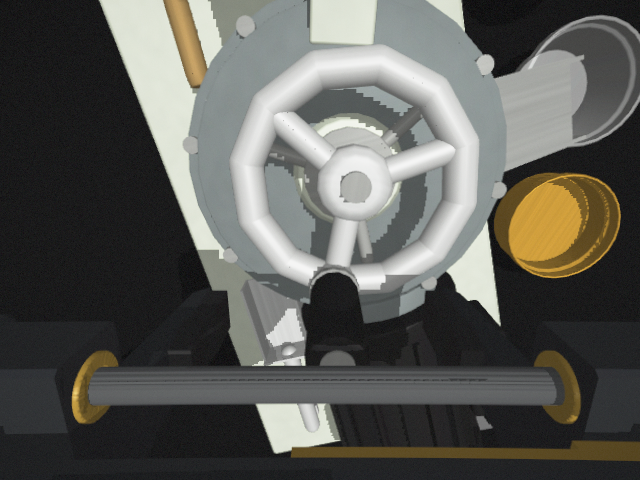

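The handle stands between the fingers, with its top near (338,360). I'll nudge 2 mm in y and close.

Call:
step_arm([
  {"xyz": [0,2,1],"angular": [0,0,0],"jaw": 1},
  {"xyz": [0,2,1],"angular": [0,0,0],"jaw": 0},
  {"xyz": [0,2,1],"angular": [0,0,0],"jaw": 0},
  {"xyz": [0,2,1],"angular": [0,0,0],"jaw": 0},
  {"xyz": [0,2,1],"angular": [0,0,0],"jaw": 0},
  {"xyz": [0,2,1],"angular": [0,0,0],"jaw": 0},
  {"xyz": [0,2,1],"angular": [0,0,0],"jaw": 0},
], grip_force=20)

```text
time_s: 3.95
position: [0.5541, -0.015, 0.2397]
tool_rot: [0.001, 0.707, -0.001, 0.707]
wrist_force: [-0.2, 0.4, -0.2]
opening: 0.0422
```

```bash
python3 -c "
from h import *
cmd(None); 
for i in range(3):
  s=state(); print(s['position'].round(4),s['wrist_force'].round(2),s['time_s'])
"
```

```text
t 3.95 pos [ 0.5541 -0.015   0.2397] F [-0.24  0.35 -0.25] op 0.0422 q [ 0.29  0.64 -0.58  1.77  0.44  0.86 -0.5 ]
zaz -0.003 M [[0.0, 0.003, 1.0], [-0.0, 1.0, -0.003], [-1.0, -0.0, 0.0]]
[ 0.5541 -0.015   0.2397] [-0.24  0.35 -0.25] 3.95
[ 0.5541 -0.015   0.2397] [-0.24  0.35 -0.25] 3.95
[ 0.5541 -0.015   0.2397] [-0.24  0.35 -0.25] 3.95
```

Still closing; give it more time.

Call:
step_arm([
  {"xyz": [0,0,0],"angular": [0,0,0],"jaw": 0},
  {"xyz": [0,0,0],"angular": [0,0,0],"jaw": 0},
  {"xyz": [0,0,0],"angular": [0,0,0],"jaw": 0},
  {"xyz": [0,0,0],"angular": [0,0,0],"jaw": 0},
  {"xyz": [0,0,0],"angular": [0,0,0],"jaw": 0},
])

```text
time_s: 4.45
position: [0.5546, -0.0149, 0.2398]
tool_rot: [0.001, 0.707, -0.001, 0.707]
wrist_force: [2.0, -0.1, -0.9]
opening: 0.0224
```

```bash
python3 -c "
from h import *
cmd(None); 
p,d=grab_frame('wrist'); cv2.imwrite('pics/w3.png',p)
s=state(); print(s['position'].round(4),s['wrist_force'].round(2),s['time_s'])
"
```

```text
t 4.45 pos [ 0.5546 -0.0149  0.2398] F [ 2.04 -0.1  -0.93] op 0.0224 q [ 0.29  0.64 -0.58  1.77  0.44  0.86 -0.5 ]
zaz -0.003 M [[0.001, 0.003, 1.0], [0.0, 1.0, -0.003], [-1.0, 0.0, 0.001]]
[ 0.5547 -0.015   0.2398] [ 2.04 -0.98 -1.02] 4.5
```

View pics/w3.png

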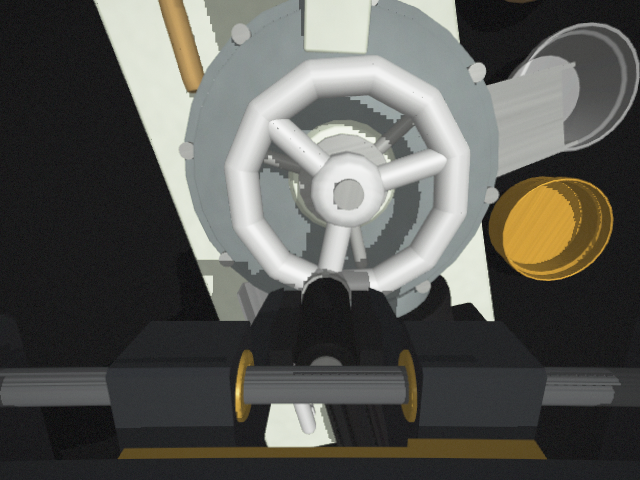

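Gripped: opening is 22.4 mm and the hub sits near (348,194). I'll print circle offsets for the clockwise winding.

```bash
cat >> h.py <<'E'
C=np.array([.5643,.0361]); RR=.052
def arc(a0,a1,n,start=None):
    "tool [0,dY,dX] mm from commanded angle a0 to a1"
    p0=C+RR*np.array([np.cos(a0),np.sin(a0)]) if start is None else np.array(start)
    for a in np.linspace(a0,a1,n+1)[1:]:
        p=(C+RR*np.array([np.cos(a),np.sin(a)])-p0)*1000
        print(round(a,3),"[0, %.1f, %.1f]"%(p[1],p[0]))
def ang():
    s=state(); p=s["position"][:2]-C; t=np.arctan2(p[1],p[0]); e=p/np.hypot(*p); F=s["wrist_force"][:2]
    print("t",round(s["time_s"],2),"ang",t.round(4),"r",(np.hypot(*p)*1e3).round(2),"Frad",(F@e).round(2),"Ftan_ccw",(F@np.array([-e[1],e[0]])).round(2),"Fz",s["wrist_force"][2].round(2),"pos",s["position"].round(4),"op",round(s["opening"],4))
E
python3 -c "
from h import *
ang(); arc(-1.758,-2.758,10)"
```

```text
t 4.5 ang -1.7575 r 51.98 Frad 0.59 Ftan_ccw 2.18 Fz -1.02 pos [ 0.5547 -0.015   0.2398] op 0.0221
-1.858 [0, 1.2, -5.1]
-1.958 [0, 2.9, -10.0]
-2.058 [0, 5.1, -14.7]
-2.158 [0, 7.8, -19.1]
-2.258 [0, 10.9, -23.3]
-2.358 [0, 14.4, -27.2]
-2.458 [0, 18.2, -30.6]
-2.558 [0, 22.4, -33.7]
-2.658 [0, 26.9, -36.4]
-2.758 [0, 31.6, -38.5]
```

Call:
step_arm([
  {"xyz": [0,1.2,-5.1],"angular": [0,0,0],"jaw": 0},
  {"xyz": [0,2.9,-10],"angular": [0,0,0],"jaw": 0},
  {"xyz": [0,5.1,-14.7],"angular": [0,0,0],"jaw": 0},
  {"xyz": [0,7.8,-19.1],"angular": [0,0,0],"jaw": 0},
  {"xyz": [0,10.9,-23.3],"angular": [0,0,0],"jaw": 0},
  {"xyz": [0,14.4,-27.2],"angular": [0,0,0],"jaw": 0},
  {"xyz": [0,18.2,-30.6],"angular": [0,0,0],"jaw": 0},
  {"xyz": [0,22.4,-33.7],"angular": [0,0,0],"jaw": 0},
  {"xyz": [0,26.9,-36.4],"angular": [0,0,0],"jaw": 0},
  {"xyz": [0,31.6,-38.5],"angular": [0,0,0],"jaw": 0},
])

```text
time_s: 5.5
position: [0.5167, 0.0168, 0.2398]
tool_rot: [0.001, 0.706, -0.001, 0.708]
wrist_force: [7.6, 0.1, -5.7]
opening: 0.0226
```

```bash
python3 -c "
from h import *
ang(); cmd(None);grab_frame('top'); ang(); arc(-2.758,-4.258,10)"
```

```text
t 5.5 ang -2.7557 r 51.35 Frad -7.11 Ftan_ccw 2.83 Fz -5.7 pos [0.5167 0.0168 0.2398] op 0.0226
t 5.5 pos [0.5167 0.0168 0.2398] F [ 7.65  0.06 -5.7 ] op 0.0226 q [ 0.24  0.59 -0.58  1.88  0.44  0.8  -0.58]
zaz -0.003 M [[0.003, 0.003, 1.0], [-0.0, 1.0, -0.003], [-1.0, -0.0, 0.003]]
t 5.55 ang -2.7811 r 51.34 Frad -6.49 Ftan_ccw 1.95 Fz -6.07 pos [0.5163 0.018  0.2398] op 0.0225
-2.908 [0, 7.4, -2.4]
-3.058 [0, 15.1, -3.6]
-3.208 [0, 22.9, -3.7]
-3.358 [0, 30.6, -2.6]
-3.508 [0, 38.1, -0.3]
-3.658 [0, 45.1, 3.0]
-3.808 [0, 51.6, 7.3]
-3.958 [0, 57.4, 12.6]
-4.108 [0, 62.2, 18.7]
-4.258 [0, 66.2, 25.4]
```

```bash
python3 -c "
import h; from h import *
st=C+RR*np.array([np.cos(-2.758),np.sin(-2.758)]); h.C=np.array([.5650,.0360])
ang(); arc(-2.758,-4.258,10,st)"; sed -i 's/^C=.*; RR/C=np.array([.5650,.0360]); RR/' h.py
```

```text
t 5.55 ang -2.7876 r 51.96 Frad -6.5 Ftan_ccw 1.91 Fz -6.07 pos [0.5163 0.018  0.2398] op 0.0225
-2.908 [0, 7.3, -1.7]
-3.058 [0, 15.0, -2.9]
-3.208 [0, 22.8, -3.0]
-3.358 [0, 30.5, -1.9]
-3.508 [0, 38.0, 0.4]
-3.658 [0, 45.0, 3.7]
-3.808 [0, 51.5, 8.0]
-3.958 [0, 57.3, 13.3]
-4.108 [0, 62.1, 19.4]
-4.258 [0, 66.1, 26.1]
```

Call:
step_arm([
  {"xyz": [0,7.3,-1.7],"angular": [0,0,0],"jaw": 0},
  {"xyz": [0,15,-2.9],"angular": [0,0,0],"jaw": 0},
  {"xyz": [0,22.8,-3],"angular": [0,0,0],"jaw": 0},
  {"xyz": [0,30.5,-1.9],"angular": [0,0,0],"jaw": 0},
  {"xyz": [0,38,0.4],"angular": [0,0,0],"jaw": 0},
  {"xyz": [0,45,3.7],"angular": [0,0,0],"jaw": 0},
  {"xyz": [0,51.5,8],"angular": [0,0,0],"jaw": 0},
  {"xyz": [0,57.3,13.3],"angular": [0,0,0],"jaw": 0},
  {"xyz": [0,62.1,19.4],"angular": [0,0,0],"jaw": 0},
  {"xyz": [0,66.1,26.1],"angular": [0,0,0],"jaw": 0},
])

```text
time_s: 6.55
position: [0.5418, 0.0826, 0.2397]
tool_rot: [0.001, 0.708, -0.002, 0.707]
wrist_force: [-1.6, -5.5, 4.2]
opening: 0.022
```

```bash
python3 -c "
from h import *
ang(); cmd(None);arc(-4.258,-4.758,5)"
```

```text
t 6.55 ang 2.0323 r 52.03 Frad -4.19 Ftan_ccw 3.83 Fz 4.2 pos [0.5418 0.0826 0.2397] op 0.022
t 6.55 pos [0.5418 0.0826 0.2397] F [-1.57 -5.45  4.2 ] op 0.022 q [ 0.11  0.63 -0.57  1.79  0.44  0.85 -0.67]
zaz -0.003 M [[-0.001, 0.003, 1.0], [-0.001, 1.0, -0.003], [-1.0, -0.001, -0.001]]
-4.358 [0, 2.0, 4.8]
-4.458 [0, 3.6, 9.7]
-4.558 [0, 4.7, 14.8]
-4.658 [0, 5.2, 20.0]
-4.758 [0, 5.2, 25.2]
```

```bash
python3 -c "
from h import *
a=-4.638; pr=None
while a>-11.3:
    p=(C+RR*np.array([np.cos(a),np.sin(a)]))*1000
    p=p.round(1)
    if pr is not None: print('%.3f [0, %.1f, %.1f]'%(a,p[1]-pr[1],p[0]-pr[0]), end='; ')
    pr=p; a-=.06
"
```

```text
-4.698 [0, 0.1, 3.2]; -4.758 [0, -0.1, 3.1]; -4.818 [0, -0.2, 3.1]; -4.878 [0, -0.4, 3.1]; -4.938 [0, -0.6, 3.0]; -4.998 [0, -0.8, 3.1]; -5.058 [0, -1.0, 2.9]; -5.118 [0, -1.1, 2.9]; -5.178 [0, -1.3, 2.8]; -5.238 [0, -1.5, 2.8]; -5.298 [0, -1.7, 2.6]; -5.358 [0, -1.8, 2.6]; -5.418 [0, -1.9, 2.4]; -5.478 [0, -2.1, 2.3]; -5.538 [0, -2.2, 2.2]; -5.598 [0, -2.4, 2.1]; -5.658 [0, -2.5, 1.9]; -5.718 [0, -2.6, 1.7]; -5.778 [0, -2.6, 1.6]; -5.838 [0, -2.8, 1.4]; -5.898 [0, -2.9, 1.3]; -5.958 [0, -2.9, 1.1]; -6.018 [0, -3.0, 0.9]; -6.078 [0, -3.0, 0.7]; -6.138 [0, -3.1, 0.6]; -6.198 [0, -3.1, 0.3]; -6.258 [0, -3.1, 0.2]; -6.318 [0, -3.1, 0.0]; -6.378 [0, -3.1, -0.2]; -6.438 [0, -3.1, -0.4]; -6.498 [0, -3.1, -0.6]; -6.558 [0, -3.0, -0.8]; -6.618 [0, -3.0, -0.9]; -6.678 [0, -2.9, -1.1]; -6.738 [0, -2.8, -1.3]; -6.798 [0, -2.8, -1.4]; -6.858 [0, -2.7, -1.7]; -6.918 [0, -2.5, -1.7]; -6.978 [0, -2.5, -2.0]; -7.038 [0, -2.3, -2.0]; -7.098 [0, -2.2, -2.2]; -7.158 [0, -2.1, -2.4]; -7.218 [0, -1.9, -2.4]; -7.278 [0, -1.8, -2.6]; -7.338 [0, -1.6, -2.6]; -7.398 [0, -1.5, -2.8]; -7.458 [0, -1.3, -2.8]; -
[... 772 characters left out ...]
0, 3.1, 0.1]; -9.558 [0, 3.1, 0.4]; -9.618 [0, 3.1, 0.5]; -9.678 [0, 3.0, 0.7]; -9.738 [0, 3.0, 0.8]; -9.798 [0, 3.0, 1.1]; -9.858 [0, 2.8, 1.2]; -9.918 [0, 2.8, 1.4]; -9.978 [0, 2.7, 1.6]; -10.038 [0, 2.6, 1.7]; -10.098 [0, 2.5, 1.8]; -10.158 [0, 2.4, 2.1]; -10.218 [0, 2.3, 2.1]; -10.278 [0, 2.1, 2.3]; -10.338 [0, 2.0, 2.4]; -10.398 [0, 1.8, 2.5]; -10.458 [0, 1.7, 2.7]; -10.518 [0, 1.5, 2.7]; -10.578 [0, 1.3, 2.8]; -10.638 [0, 1.2, 2.9]; -10.698 [0, 1.0, 3.0]; -10.758 [0, 0.8, 3.0]; -10.818 [0, 0.7, 3.0]; -10.878 [0, 0.4, 3.1]; -10.938 [0, 0.3, 3.1]; -10.998 [0, 0.1, 3.1]; -11.058 [0, -0.1, 3.1]; -11.118 [0, -0.3, 3.2]; -11.178 [0, -0.5, 3.0]; -11.238 [0, -0.6, 3.1]; -11.298 [0, -0.9, 3.0];
```

Call:
step_arm([
  {"xyz": [0,2,4.8],"angular": [0,0,0],"jaw": 0},
  {"xyz": [0,3.6,9.7],"angular": [0,0,0],"jaw": 0},
  {"xyz": [0,4.7,14.8],"angular": [0,0,0],"jaw": 0},
  {"xyz": [0,5.1,19],"angular": [0,0,0],"jaw": 0},
  {"xyz": [0,5.1,19],"angular": [0,0,0],"jaw": 0},
])

```text
time_s: 7.05
position: [0.5616, 0.088, 0.2397]
tool_rot: [0.001, 0.707, -0.001, 0.707]
wrist_force: [0.6, -4.6, 3.9]
opening: 0.0226
```

```bash
python3 -c "
from h import *
ang()"
```

```text
t 7.05 ang 1.6359 r 52.1 Frad -4.58 Ftan_ccw -0.28 Fz 3.88 pos [0.5616 0.088  0.2397] op 0.0226
```

Call:
step_arm([
  {"xyz": [0,0.1,3.2],"angular": [0,0,0],"jaw": 0},
  {"xyz": [0,0,6.3],"angular": [0,0,0],"jaw": 0},
  {"xyz": [0,-0.2,9.4],"angular": [0,0,0],"jaw": 0},
  {"xyz": [0,-0.2,9.4],"angular": [0,0,0],"jaw": 0},
])

```text
time_s: 7.45
position: [0.5703, 0.0878, 0.2397]
tool_rot: [0.001, 0.707, -0.001, 0.707]
wrist_force: [-0.8, -3.2, 5.1]
opening: 0.0225
```

Call:
step_arm([
  {"xyz": [0,-0.4,3.1],"angular": [0,0,0],"jaw": 0},
  {"xyz": [0,-0.4,3.1],"angular": [0,0,0],"jaw": 0},
])

```text
time_s: 7.65
position: [0.5733, 0.0875, 0.2397]
tool_rot: [0.001, 0.707, -0.001, 0.707]
wrist_force: [-1.1, -4.0, 4.1]
opening: 0.0224
```

Call:
step_arm([
  {"xyz": [0,-0.6,3.0],"angular": [0,0,0],"jaw": 0},
  {"xyz": [0,-0.6,3.0],"angular": [0,0,0],"jaw": 0},
])

```text
time_s: 7.85
position: [0.5763, 0.0869, 0.2397]
tool_rot: [0.001, 0.707, -0.001, 0.707]
wrist_force: [-2.5, -3.6, 4.2]
opening: 0.0226
```

```bash
python3 -c "
from h import *
ang()"
```

```text
t 7.85 ang 1.3523 r 52.13 Frad -4.04 Ftan_ccw 1.64 Fz 4.16 pos [0.5763 0.0869 0.2397] op 0.0226
```

Call:
step_arm([
  {"xyz": [0,-0.8,3.1],"angular": [0,0,0],"jaw": 0},
  {"xyz": [0,-0.8,3.1],"angular": [0,0,0],"jaw": 0},
])

```text
time_s: 8.05
position: [0.5794, 0.0861, 0.2397]
tool_rot: [0.001, 0.707, -0.001, 0.707]
wrist_force: [-2.2, -3.6, 4.8]
opening: 0.0223
```

Call:
step_arm([
  {"xyz": [0,-1.0,2.9],"angular": [0,0,0],"jaw": 0},
  {"xyz": [0,-1.0,2.9],"angular": [0,0,0],"jaw": 0},
])

```text
time_s: 8.25
position: [0.5823, 0.0852, 0.2397]
tool_rot: [0.001, 0.707, -0.001, 0.707]
wrist_force: [-2.6, -3.0, 5.7]
opening: 0.0224
```

Call:
step_arm([
  {"xyz": [0,-1.1,2.9],"angular": [0,0,0],"jaw": 0},
  {"xyz": [0,-1.1,2.9],"angular": [0,0,0],"jaw": 0},
])

```text
time_s: 8.45
position: [0.5853, 0.0841, 0.2397]
tool_rot: [0.001, 0.707, -0.001, 0.707]
wrist_force: [-1.8, -2.3, 5.1]
opening: 0.0222
```

Call:
step_arm([
  {"xyz": [0,-1.3,2.8],"angular": [0,0,0],"jaw": 0},
  {"xyz": [0,-1.3,2.8],"angular": [0,0,0],"jaw": 0},
])

```text
time_s: 8.65
position: [0.588, 0.0828, 0.2397]
tool_rot: [0.001, 0.707, -0.001, 0.707]
wrist_force: [-2.0, -3.8, 4.9]
opening: 0.0223
```

Call:
step_arm([
  {"xyz": [0,-1.5,2.8],"angular": [0,0,0],"jaw": 0},
  {"xyz": [0,-1.5,2.8],"angular": [0,0,0],"jaw": 0},
])

```text
time_s: 8.85
position: [0.5908, 0.0813, 0.2397]
tool_rot: [0.001, 0.707, -0.001, 0.707]
wrist_force: [-3.4, -2.4, 5.3]
opening: 0.0221
```

Call:
step_arm([
  {"xyz": [0,-1.7,2.6],"angular": [0,0,0],"jaw": 0},
  {"xyz": [0,-1.7,2.6],"angular": [0,0,0],"jaw": 0},
])

```text
time_s: 9.05
position: [0.5934, 0.0798, 0.2397]
tool_rot: [0.001, 0.707, -0.0, 0.707]
wrist_force: [-3.1, -1.8, 5.9]
opening: 0.022
```

Call:
step_arm([
  {"xyz": [0,-1.8,2.6],"angular": [0,0,0],"jaw": 0},
  {"xyz": [0,-1.8,2.6],"angular": [0,0,0],"jaw": 0},
])

```text
time_s: 9.25
position: [0.596, 0.078, 0.2397]
tool_rot: [0.001, 0.707, -0.0, 0.707]
wrist_force: [-3.0, -1.6, 4.2]
opening: 0.0223
```

Call:
step_arm([
  {"xyz": [0,-1.9,2.4],"angular": [0,0,0],"jaw": 0},
  {"xyz": [0,-1.9,2.4],"angular": [0,0,0],"jaw": 0},
])

```text
time_s: 9.45
position: [0.5984, 0.0761, 0.2397]
tool_rot: [0.001, 0.707, -0.0, 0.707]
wrist_force: [-3.0, -1.6, 4.3]
opening: 0.0224
```

Call:
step_arm([
  {"xyz": [0,-2.1,2.3],"angular": [0,0,0],"jaw": 0},
  {"xyz": [0,-2.1,2.3],"angular": [0,0,0],"jaw": 0},
])

```text
time_s: 9.65
position: [0.6007, 0.0741, 0.2397]
tool_rot: [0.001, 0.707, -0.0, 0.707]
wrist_force: [-3.5, -1.9, 5.4]
opening: 0.0223
```

Call:
step_arm([
  {"xyz": [0,-2.2,2.2],"angular": [0,0,0],"jaw": 0},
  {"xyz": [0,-2.2,2.2],"angular": [0,0,0],"jaw": 0},
])

```text
time_s: 9.85
position: [0.6029, 0.0719, 0.2397]
tool_rot: [0.001, 0.707, -0.0, 0.707]
wrist_force: [-3.2, -1.4, 4.4]
opening: 0.0225
```

Call:
step_arm([
  {"xyz": [0,-2.4,2.1],"angular": [0,0,0],"jaw": 0},
  {"xyz": [0,-2.4,2.1],"angular": [0,0,0],"jaw": 0},
])

```text
time_s: 10.05
position: [0.605, 0.0695, 0.2397]
tool_rot: [0.001, 0.707, -0.0, 0.707]
wrist_force: [-3.3, -0.6, 4.9]
opening: 0.0226
```

Call:
step_arm([
  {"xyz": [0,-2.5,1.9],"angular": [0,0,0],"jaw": 0},
  {"xyz": [0,-2.5,1.9],"angular": [0,0,0],"jaw": 0},
])

```text
time_s: 10.25
position: [0.6071, 0.0669, 0.2397]
tool_rot: [0.001, 0.707, -0.0, 0.707]
wrist_force: [-4.2, -0.6, 4.4]
opening: 0.0226
```

Call:
step_arm([
  {"xyz": [0,-2.6,1.7],"angular": [0,0,0],"jaw": 0},
  {"xyz": [0,-2.6,1.7],"angular": [0,0,0],"jaw": 0},
])

```text
time_s: 10.45
position: [0.6091, 0.0639, 0.2397]
tool_rot: [0.001, 0.707, -0.001, 0.707]
wrist_force: [-3.5, 0.5, 4.0]
opening: 0.0223
```

Call:
step_arm([
  {"xyz": [0,-2.6,1.6],"angular": [0,0,0],"jaw": 0},
  {"xyz": [0,-2.6,1.6],"angular": [0,0,0],"jaw": 0},
])

```text
time_s: 10.65
position: [0.6109, 0.0608, 0.2397]
tool_rot: [0.001, 0.707, -0.001, 0.707]
wrist_force: [-3.2, 1.6, 5.0]
opening: 0.0221
```

Call:
step_arm([
  {"xyz": [0,-2.8,1.4],"angular": [0,0,0],"jaw": 0},
  {"xyz": [0,-2.8,1.4],"angular": [0,0,0],"jaw": 0},
])

```text
time_s: 10.85
position: [0.6124, 0.0578, 0.2398]
tool_rot: [0.001, 0.707, -0.001, 0.708]
wrist_force: [-1.2, 1.4, 4.1]
opening: 0.0224
```

Call:
step_arm([
  {"xyz": [0,-2.9,1.3],"angular": [0,0,0],"jaw": 0},
  {"xyz": [0,-2.9,1.3],"angular": [0,0,0],"jaw": 0},
])

```text
time_s: 11.05
position: [0.6137, 0.0547, 0.2397]
tool_rot: [0.001, 0.707, -0.001, 0.708]
wrist_force: [0.9, 1.3, 1.9]
opening: 0.0223
```

Call:
step_arm([
  {"xyz": [0,-2.9,1.1],"angular": [0,0,0],"jaw": 0},
  {"xyz": [0,-2.9,1.1],"angular": [0,0,0],"jaw": 0},
])

```text
time_s: 11.25
position: [0.6147, 0.0518, 0.2398]
tool_rot: [0.001, 0.707, -0.001, 0.707]
wrist_force: [-0.5, 2.2, 3.3]
opening: 0.0225
```

Call:
step_arm([
  {"xyz": [0,-3.0,0.9],"angular": [0,0,0],"jaw": 0},
  {"xyz": [0,-3.0,0.9],"angular": [0,0,0],"jaw": 0},
])

```text
time_s: 11.45
position: [0.6156, 0.0487, 0.2398]
tool_rot: [0.001, 0.707, -0.001, 0.707]
wrist_force: [0.3, 1.1, 1.8]
opening: 0.0225
```

Call:
step_arm([
  {"xyz": [0,-3.0,0.7],"angular": [0,0,0],"jaw": 0},
  {"xyz": [0,-3.0,0.7],"angular": [0,0,0],"jaw": 0},
])

```text
time_s: 11.65
position: [0.6156, 0.0485, 0.2398]
tool_rot: [0.002, 0.707, 0.001, 0.707]
wrist_force: [-0.2, 6.8, 1.6]
opening: 0.0221
```

```bash
python3 -c "
from h import *
ang();cmd(None)
p,d=grab_frame('wrist'); cv2.imwrite('pics/w4.png',p); ang(); cmd(None)
p,d=grab_frame('scene'); cv2.imwrite('pics/s4.png',p)"
```

```text
t 11.65 ang 0.2416 r 52.14 Frad 1.44 Ftan_ccw 6.66 Fz 1.6 pos [0.6156 0.0485 0.2398] op 0.0221
t 11.65 pos [0.6156 0.0485 0.2398] F [-0.2   6.81  1.6 ] op 0.0221 q [ 0.16  0.72 -0.56  1.58  0.44  0.97 -0.55]
zaz -0.002 M [[0.0, 0.002, 1.0], [0.003, 1.0, -0.002], [-1.0, 0.003, 0.0]]
t 11.7 ang 0.2409 r 52.15 Frad 0.36 Ftan_ccw 6.05 Fz 1.81 pos [0.6156 0.0484 0.2398] op 0.0221
t 11.7 pos [0.6156 0.0484 0.2398] F [-1.09  5.96  1.81] op 0.0221 q [ 0.16  0.72 -0.56  1.58  0.44  0.97 -0.55]
zaz -0.001 M [[0.0, 0.001, 1.0], [0.003, 1.0, -0.001], [-1.0, 0.003, 0.0]]
```

View pics/w4.png

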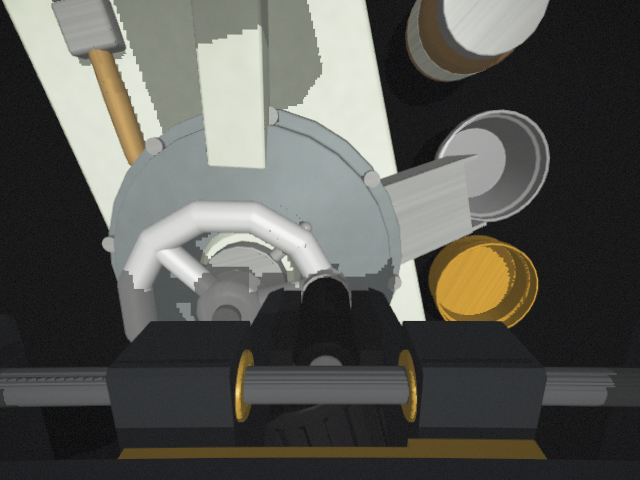

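View pics/s4.png

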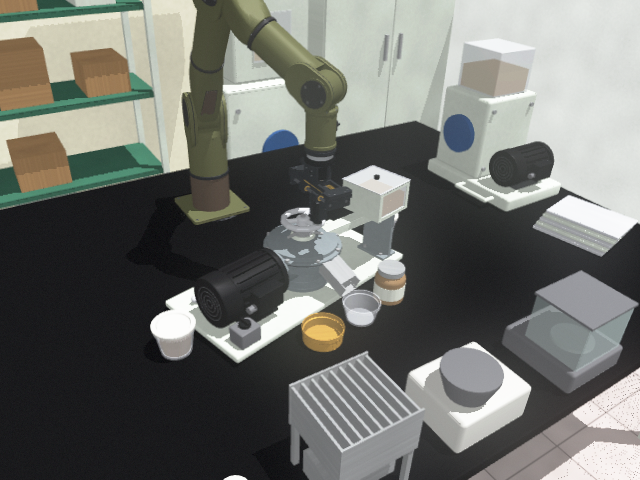

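Motion stalled and tangential force rose to 6.5 N: that is the stop. The wrist view shows the handle still between the pads at (325,330), and the scene view shows nothing disturbed. I'll locate the zero by unloading in 1 mm steps.

Call:
step_arm([
  {"xyz": [0,1,-0.2],"angular": [0,0,0],"jaw": 0},
  {"xyz": [0,1,-0.2],"angular": [0,0,0],"jaw": 0},
  {"xyz": [0,1,-0.2],"angular": [0,0,0],"jaw": 0},
])

```text
time_s: 12.05
position: [0.6156, 0.0485, 0.2398]
tool_rot: [0.001, 0.707, -0.0, 0.707]
wrist_force: [0.0, 5.8, 1.0]
opening: 0.0224
```

```bash
python3 -c "
from h import *
ang()"
```

```text
t 12.05 ang 0.2413 r 52.16 Frad 1.4 Ftan_ccw 5.64 Fz 1.05 pos [0.6156 0.0485 0.2398] op 0.0224
```

Call:
step_arm([
  {"xyz": [0,1,-0.2],"angular": [0,0,0],"jaw": 0},
  {"xyz": [0,1,-0.2],"angular": [0,0,0],"jaw": 0},
  {"xyz": [0,1,-0.2],"angular": [0,0,0],"jaw": 0},
])

```text
time_s: 12.35
position: [0.6156, 0.0485, 0.2398]
tool_rot: [0.001, 0.707, -0.001, 0.707]
wrist_force: [2.1, 4.5, 1.6]
opening: 0.0225
```

```bash
python3 -c "
from h import *
ang()"
```

```text
t 12.35 ang 0.2417 r 52.14 Frad 3.1 Ftan_ccw 3.9 Fz 1.59 pos [0.6156 0.0485 0.2398] op 0.0225
```

Call:
step_arm([
  {"xyz": [0,1,-0.2],"angular": [0,0,0],"jaw": 0},
  {"xyz": [0,1,-0.2],"angular": [0,0,0],"jaw": 0},
  {"xyz": [0,1,-0.2],"angular": [0,0,0],"jaw": 0},
])

```text
time_s: 12.65
position: [0.6156, 0.0485, 0.2398]
tool_rot: [0.001, 0.707, -0.002, 0.707]
wrist_force: [2.2, 2.0, 1.8]
opening: 0.0225
```

```bash
python3 -c "
from h import *
ang()"
```

```text
t 12.65 ang 0.2428 r 52.11 Frad 2.63 Ftan_ccw 1.45 Fz 1.83 pos [0.6156 0.0485 0.2398] op 0.0225
```

Call:
step_arm([
  {"xyz": [0,1,-0.2],"angular": [0,0,0],"jaw": 0},
  {"xyz": [0,1,-0.2],"angular": [0,0,0],"jaw": 0},
  {"xyz": [0,1,-0.2],"angular": [0,0,0],"jaw": 0},
])

```text
time_s: 12.95
position: [0.6155, 0.0488, 0.2398]
tool_rot: [0.001, 0.707, -0.002, 0.707]
wrist_force: [3.5, -2.3, 2.0]
opening: 0.0221
```

```bash
python3 -c "
from h import *
ang()"
```

```text
t 12.95 ang 0.2474 r 52.11 Frad 2.82 Ftan_ccw -3.07 Fz 1.97 pos [0.6155 0.0488 0.2398] op 0.0221
```

```bash
python3 -c "
from h import *
st=[.6151,.0506]; a=.283
for k in range(6):
    print('call',k); arc(a,a+2,10,st if k==0 else None); a+=2
print(C,RR,.283+4*np.pi)
"
```

```text
call 0
0.483 [0, 9.6, -4.0]
0.683 [0, 18.2, -9.8]
0.883 [0, 25.6, -17.1]
1.083 [0, 31.3, -25.7]
1.283 [0, 35.3, -35.3]
1.483 [0, 37.2, -45.5]
1.683 [0, 37.1, -55.9]
1.883 [0, 34.9, -66.1]
2.083 [0, 30.7, -75.6]
2.283 [0, 24.8, -84.1]
call 1
2.483 [0, -7.5, -7.1]
2.683 [0, -16.3, -12.6]
2.883 [0, -26.1, -16.3]
3.083 [0, -36.3, -17.9]
3.283 [0, -46.7, -17.5]
3.483 [0, -56.8, -15.0]
3.683 [0, -66.2, -10.6]
3.883 [0, -74.5, -4.4]
4.083 [0, -81.4, 3.4]
4.283 [0, -86.6, 12.3]
call 2
4.483 [0, -3.4, 9.8]
4.683 [0, -4.7, 20.1]
4.883 [0, -4.0, 30.5]
5.083 [0, -1.2, 40.5]
5.283 [0, 3.5, 49.7]
5.483 [0, 10.0, 57.9]
5.683 [0, 17.9, 64.6]
5.883 [0, 27.0, 69.5]
6.083 [0, 36.9, 72.6]
6.283 [0, 47.3, 73.6]
call 3
6.483 [0, 10.3, -1.0]
6.683 [0, 20.3, -4.1]
6.883 [0, 29.4, -9.1]
7.083 [0, 37.3, -15.8]
7.283 [0, 43.8, -23.9]
7.483 [0, 48.5, -33.1]
7.683 [0, 51.3, -43.2]
7.883 [0, 52.0, -53.5]
8.083 [0, 50.7, -63.8]
8.283 [0, 47.3, -73.6]
call 4
8.483 [0, -5.2, -9.0]
8.683 [0, -12.2, -16.7]
8.883 [0, -20.5, -22.9]
9.083 [0, -29.9, -27.4]
9.283 [0, -39.9, -29.8]
9.483 [0, -50.3, -30.3]
9.683 [0, -60.6, -28.6]
9.883 [0, -70.3, -25.0]
10.083 [0, -79.1, -19.5]
10.283 [0, -86.6, -12.4]
call 5
10.483 [0, -6.0, 8.5]
10.683 [0, -10.1, 18.0]
10.883 [0, -12.3, 28.2]
11.083 [0, -12.5, 38.5]
11.283 [0, -10.5, 48.7]
11.483 [0, -6.6, 58.4]
11.683 [0, -0.8, 67.0]
11.883 [0, 6.5, 74.3]
12.083 [0, 15.2, 80.0]
12.283 [0, 24.8, 83.9]
[0.565 0.036] 0.052 12.849370614359172
```

Call:
step_arm([
  {"xyz": [0,9.6,-4.0],"angular": [0,0,0],"jaw": 0},
  {"xyz": [0,18.2,-9.8],"angular": [0,0,0],"jaw": 0},
  {"xyz": [0,25.6,-17.1],"angular": [0,0,0],"jaw": 0},
  {"xyz": [0,31.3,-25.7],"angular": [0,0,0],"jaw": 0},
  {"xyz": [0,35.3,-35.3],"angular": [0,0,0],"jaw": 0},
  {"xyz": [0,37.2,-45.5],"angular": [0,0,0],"jaw": 0},
  {"xyz": [0,37.1,-55.9],"angular": [0,0,0],"jaw": 0},
  {"xyz": [0,34.9,-66.1],"angular": [0,0,0],"jaw": 0},
  {"xyz": [0,30.7,-75.6],"angular": [0,0,0],"jaw": 0},
  {"xyz": [0,24.8,-84.1],"angular": [0,0,0],"jaw": 0},
])

```text
time_s: 13.95
position: [0.5304, 0.0748, 0.2398]
tool_rot: [0.001, 0.707, -0.001, 0.707]
wrist_force: [7.0, -1.1, 0.1]
opening: 0.0227
```

```bash
python3 -c "
from h import *
ang();cmd(None)"
```

```text
t 13.95 ang 2.2989 r 52.04 Frad -5.47 Ftan_ccw -4.55 Fz 0.07 pos [0.5304 0.0748 0.2398] op 0.0227
t 13.95 pos [0.5304 0.0748 0.2398] F [ 7.03 -1.05  0.07] op 0.0227 q [ 0.12  0.62 -0.57  1.82  0.44  0.83 -0.67]
zaz -0.003 M [[0.001, 0.003, 1.0], [-0.0, 1.0, -0.003], [-1.0, -0.0, 0.001]]
```

Call:
step_arm([
  {"xyz": [0,-7.5,-7.1],"angular": [0,0,0],"jaw": 0},
  {"xyz": [0,-16.3,-12.6],"angular": [0,0,0],"jaw": 0},
  {"xyz": [0,-26.1,-16.3],"angular": [0,0,0],"jaw": 0},
  {"xyz": [0,-36.3,-17.9],"angular": [0,0,0],"jaw": 0},
  {"xyz": [0,-46.7,-17.5],"angular": [0,0,0],"jaw": 0},
  {"xyz": [0,-56.8,-15.0],"angular": [0,0,0],"jaw": 0},
  {"xyz": [0,-66.2,-10.6],"angular": [0,0,0],"jaw": 0},
  {"xyz": [0,-74.5,-4.4],"angular": [0,0,0],"jaw": 0},
  {"xyz": [0,-81.4,3.4],"angular": [0,0,0],"jaw": 0},
  {"xyz": [0,-86.6,12.3],"angular": [0,0,0],"jaw": 0},
])

```text
time_s: 14.95
position: [0.5419, -0.0107, 0.2397]
tool_rot: [0.001, 0.708, -0.0, 0.706]
wrist_force: [-1.4, 5.3, 4.3]
opening: 0.0224
```

```bash
python3 -c "
from h import *
ang();cmd(None)"
```

```text
t 14.95 ang -2.0303 r 52.09 Frad -4.17 Ftan_ccw -3.6 Fz 4.35 pos [ 0.5419 -0.0107  0.2397] op 0.0224
t 14.95 pos [ 0.5419 -0.0107  0.2397] F [-1.38  5.34  4.35] op 0.0224 q [ 0.29  0.63 -0.58  1.8   0.44  0.85 -0.51]
zaz -0.002 M [[-0.002, 0.002, 1.0], [0.001, 1.0, -0.002], [-1.0, 0.001, -0.002]]
```

Call:
step_arm([
  {"xyz": [0,-3.4,9.8],"angular": [0,0,0],"jaw": 0},
  {"xyz": [0,-4.7,20.1],"angular": [0,0,0],"jaw": 0},
  {"xyz": [0,-4.0,30.5],"angular": [0,0,0],"jaw": 0},
  {"xyz": [0,-1.2,40.5],"angular": [0,0,0],"jaw": 0},
  {"xyz": [0,3.5,49.7],"angular": [0,0,0],"jaw": 0},
  {"xyz": [0,10.0,57.9],"angular": [0,0,0],"jaw": 0},
  {"xyz": [0,17.9,64.6],"angular": [0,0,0],"jaw": 0},
  {"xyz": [0,27.0,69.5],"angular": [0,0,0],"jaw": 0},
  {"xyz": [0,36.9,72.6],"angular": [0,0,0],"jaw": 0},
  {"xyz": [0,47.3,73.6],"angular": [0,0,0],"jaw": 0},
])

```text
time_s: 15.95
position: [0.6171, 0.0322, 0.2397]
tool_rot: [0.0, 0.707, -0.004, 0.707]
wrist_force: [-1.3, -3.2, 6.4]
opening: 0.0221
```

```bash
python3 -c "
from h import *
ang()"
```

```text
t 15.95 ang -0.0729 r 52.2 Frad -1.07 Ftan_ccw -3.3 Fz 6.45 pos [0.6171 0.0322 0.2397] op 0.0221
```

Call:
step_arm([
  {"xyz": [0,10.3,-1.0],"angular": [0,0,0],"jaw": 0},
  {"xyz": [0,20.3,-4.1],"angular": [0,0,0],"jaw": 0},
  {"xyz": [0,29.4,-9.1],"angular": [0,0,0],"jaw": 0},
  {"xyz": [0,37.3,-15.8],"angular": [0,0,0],"jaw": 0},
  {"xyz": [0,43.8,-23.9],"angular": [0,0,0],"jaw": 0},
  {"xyz": [0,48.5,-33.1],"angular": [0,0,0],"jaw": 0},
  {"xyz": [0,51.3,-43.2],"angular": [0,0,0],"jaw": 0},
  {"xyz": [0,52.0,-53.5],"angular": [0,0,0],"jaw": 0},
  {"xyz": [0,50.7,-63.8],"angular": [0,0,0],"jaw": 0},
  {"xyz": [0,47.3,-73.6],"angular": [0,0,0],"jaw": 0},
])

```text
time_s: 16.95
position: [0.5424, 0.0829, 0.2397]
tool_rot: [0.001, 0.707, -0.001, 0.707]
wrist_force: [5.4, -2.1, 1.7]
opening: 0.0222
```

```bash
python3 -c "
from h import *
ang()"
```

```text
t 16.95 ang 2.0192 r 52.04 Frad -4.24 Ftan_ccw -3.91 Fz 1.7 pos [0.5424 0.0829 0.2397] op 0.0222
```

Call:
step_arm([
  {"xyz": [0,-5.2,-9.0],"angular": [0,0,0],"jaw": 0},
  {"xyz": [0,-12.2,-16.7],"angular": [0,0,0],"jaw": 0},
  {"xyz": [0,-20.5,-22.9],"angular": [0,0,0],"jaw": 0},
  {"xyz": [0,-29.9,-27.4],"angular": [0,0,0],"jaw": 0},
  {"xyz": [0,-39.9,-29.8],"angular": [0,0,0],"jaw": 0},
  {"xyz": [0,-50.3,-30.3],"angular": [0,0,0],"jaw": 0},
  {"xyz": [0,-60.6,-28.6],"angular": [0,0,0],"jaw": 0},
  {"xyz": [0,-70.3,-25.0],"angular": [0,0,0],"jaw": 0},
  {"xyz": [0,-79.1,-19.5],"angular": [0,0,0],"jaw": 0},
  {"xyz": [0,-86.6,-12.4],"angular": [0,0,0],"jaw": 0},
])

```text
time_s: 17.95
position: [0.5291, -0.0017, 0.2397]
tool_rot: [0.001, 0.708, 0.0, 0.706]
wrist_force: [-1.1, 4.6, 3.2]
opening: 0.0225
```

```bash
python3 -c "
from h import *
ang()"
```

```text
t 17.95 ang -2.3314 r 52.01 Frad -2.63 Ftan_ccw -3.96 Fz 3.22 pos [ 0.5291 -0.0017  0.2397] op 0.0225
```

Call:
step_arm([
  {"xyz": [0,-6.0,8.5],"angular": [0,0,0],"jaw": 0},
  {"xyz": [0,-10.1,18.0],"angular": [0,0,0],"jaw": 0},
  {"xyz": [0,-12.3,28.2],"angular": [0,0,0],"jaw": 0},
  {"xyz": [0,-12.5,38.5],"angular": [0,0,0],"jaw": 0},
  {"xyz": [0,-10.5,48.7],"angular": [0,0,0],"jaw": 0},
  {"xyz": [0,-6.6,58.4],"angular": [0,0,0],"jaw": 0},
  {"xyz": [0,-0.8,67.0],"angular": [0,0,0],"jaw": 0},
  {"xyz": [0,6.5,74.3],"angular": [0,0,0],"jaw": 0},
  {"xyz": [0,15.2,80.0],"angular": [0,0,0],"jaw": 0},
  {"xyz": [0,24.8,83.9],"angular": [0,0,0],"jaw": 0},
])

```text
time_s: 18.95
position: [0.6141, 0.0183, 0.2397]
tool_rot: [0.0, 0.708, -0.004, 0.706]
wrist_force: [-3.0, -2.2, 8.0]
opening: 0.0221
```

```bash
python3 -c "
from h import *
ang(); arc(12.283-4*np.pi,.22,4)"
```

```text
t 18.95 ang -0.3464 r 52.24 Frad -2.07 Ftan_ccw -3.09 Fz 8.01 pos [0.6141 0.0183 0.2397] op 0.0221
-0.158 [0, 6.4, 1.4]
-0.032 [0, 12.9, 2.0]
0.094 [0, 19.4, 1.8]
0.22 [0, 25.9, 0.8]
```

Call:
step_arm([
  {"xyz": [0,6.4,1.4],"angular": [0,0,0],"jaw": 0},
  {"xyz": [0,12.9,2.0],"angular": [0,0,0],"jaw": 0},
  {"xyz": [0,19.4,1.8],"angular": [0,0,0],"jaw": 0},
  {"xyz": [0,23,1.3],"angular": [0,0,0],"jaw": 0},
  {"xyz": [0,25.9,0.8],"angular": [0,0,0],"jaw": 0},
  {"xyz": [0,25.9,0.8],"angular": [0,0,0],"jaw": 0},
  {"xyz": [0,25.9,0.8],"angular": [0,0,0],"jaw": 0},
])

```text
time_s: 19.65
position: [0.616, 0.0466, 0.2398]
tool_rot: [0.001, 0.707, -0.001, 0.707]
wrist_force: [3.3, -1.6, 3.1]
opening: 0.0224
```

```bash
python3 -c "
from h import *
ang();cmd(None)"
```

```text
t 19.65 ang 0.2049 r 52.13 Frad 2.9 Ftan_ccw -2.26 Fz 3.15 pos [0.616  0.0466 0.2398] op 0.0224
t 19.65 pos [0.616  0.0466 0.2398] F [ 3.3  -1.62  3.15] op 0.0224 q [ 0.16  0.72 -0.56  1.58  0.44  0.97 -0.55]
zaz -0.004 M [[0.001, 0.004, 1.0], [-0.001, 1.0, -0.004], [-1.0, -0.001, 0.001]]
```

Call:
step_arm([
  {"xyz": [0,1.2,-0.2],"angular": [0,0,0],"jaw": 0},
  {"xyz": [0,2.3,-0.5],"angular": [0,0,0],"jaw": 0},
  {"xyz": [0,2.3,-0.5],"angular": [0,0,0],"jaw": 0},
  {"xyz": [0,2.3,-0.5],"angular": [0,0,0],"jaw": 0},
  {"xyz": [0,2.3,-0.5],"angular": [0,0,0],"jaw": 0},
])

```text
time_s: 20.15
position: [0.6152, 0.0499, 0.2398]
tool_rot: [0.001, 0.707, -0.001, 0.707]
wrist_force: [4.6, -0.9, 2.8]
opening: 0.0226
```

```bash
python3 -c "
from h import *
ang();cmd(None)
p,d=grab_frame('wrist'); cv2.imwrite('pics/w5.png',p); ang()
p,d=grab_frame('top'); cv2.imwrite('pics/t5.png',p)
ang()
a=cv2.cvtColor(cv2.imread('pics/w4.png'),6);b=cv2.cvtColor(p,6)
print(cv2.phaseCorrelate(np.float32(cv2.imread('pics/w4.png',0)[:300]),np.float32(cv2.imread('pics/w5.png',0)[:300])))
"
```

```text
t 20.15 ang 0.2709 r 52.09 Frad 4.16 Ftan_ccw -2.1 Fz 2.8 pos [0.6152 0.0499 0.2398] op 0.0226
t 20.15 pos [0.6152 0.0499 0.2398] F [ 4.57 -0.91  2.8 ] op 0.0226 q [ 0.15  0.72 -0.56  1.58  0.44  0.97 -0.55]
zaz -0.003 M [[0.001, 0.003, 1.0], [0.001, 1.0, -0.003], [-1.0, 0.001, 0.001]]
t 20.2 ang 0.2703 r 52.1 Frad 3.43 Ftan_ccw -1.73 Fz 3.25 pos [0.6152 0.0499 0.2398] op 0.0222
t 20.25 ang 0.2701 r 52.09 Frad 4.72 Ftan_ccw -1.92 Fz 2.42 pos [0.6152 0.0499 0.2398] op 0.0225
((0.30059844645279554, 1.1120204076753168), 0.9466942706902822)
```

View pics/w5.png

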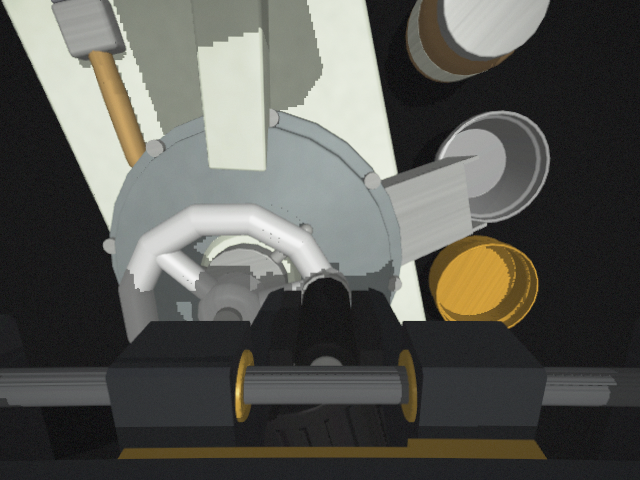

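View pics/t5.png

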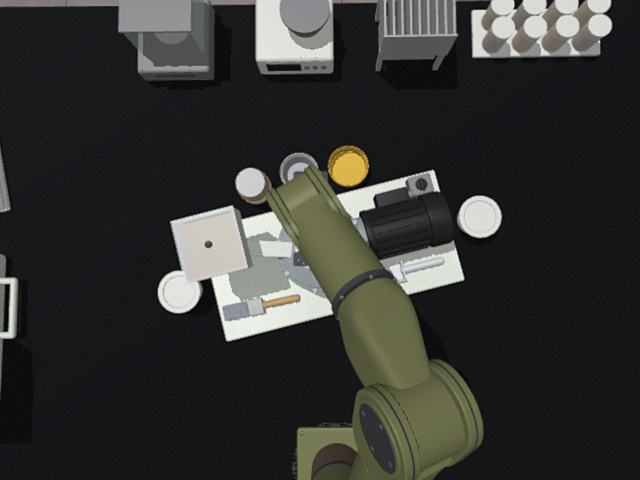

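The wrist view nearly matches the one at the stop, shifted about 1 px. The top view shows the cups, jar, sieve, scoop and brush in their original places. The measured angle is 0.270, while the stop measured about 0.247–0.266. I'll ease back slightly and relax the push.

Call:
step_arm([
  {"xyz": [0,-0.8,0.3],"angular": [0,0,0],"jaw": 0},
  {"xyz": [0,-1.6,0.6],"angular": [0,0,0],"jaw": 0},
  {"xyz": [0,-2.2,0.8],"angular": [0,0,0],"jaw": 0},
  {"xyz": [0,-2.2,0.8],"angular": [0,0,0],"jaw": 0},
  {"xyz": [0,-2.2,0.8],"angular": [0,0,0],"jaw": 0},
])

```text
time_s: 20.75
position: [0.6157, 0.0479, 0.2398]
tool_rot: [0.001, 0.707, -0.001, 0.707]
wrist_force: [3.7, 3.3, 2.8]
opening: 0.0222
```

```bash
python3 -c "
from h import *
ang()"
```

```text
t 20.75 ang 0.2313 r 52.07 Frad 4.39 Ftan_ccw 2.35 Fz 2.75 pos [0.6157 0.0479 0.2398] op 0.0222
```

Call:
step_arm([
  {"xyz": [0,0.8,-0.1],"angular": [0,0,0],"jaw": 0},
  {"xyz": [0,1.5,-0.2],"angular": [0,0,0],"jaw": 0},
  {"xyz": [0,1.5,-0.2],"angular": [0,0,0],"jaw": 0},
  {"xyz": [0,1.5,-0.2],"angular": [0,0,0],"jaw": 0},
  {"xyz": [0,1.5,-0.2],"angular": [0,0,0],"jaw": 0},
])

```text
time_s: 21.25
position: [0.6157, 0.048, 0.2397]
tool_rot: [0.001, 0.707, -0.002, 0.707]
wrist_force: [4.9, -0.6, 3.7]
opening: 0.0222
```

```bash
python3 -c "
from h import *
ang()"
```

```text
t 21.25 ang 0.2316 r 52.09 Frad 4.68 Ftan_ccw -1.73 Fz 3.65 pos [0.6157 0.048  0.2397] op 0.0222
```

Call:
step_arm([
  {"xyz": [0,0.7,-0.1],"angular": [0,0,0],"jaw": 0},
  {"xyz": [0,1.3,-0.1],"angular": [0,0,0],"jaw": 0},
  {"xyz": [0,1.3,-0.1],"angular": [0,0,0],"jaw": 0},
  {"xyz": [0,1.3,-0.1],"angular": [0,0,0],"jaw": 0},
])

```text
time_s: 21.65
position: [0.6152, 0.0498, 0.2397]
tool_rot: [0.001, 0.707, -0.001, 0.707]
wrist_force: [2.2, -1.4, 5.0]
opening: 0.0223
```

```bash
python3 -c "
from h import *
ang()"
```

```text
t 21.65 ang 0.268 r 52.11 Frad 1.72 Ftan_ccw -1.94 Fz 5.01 pos [0.6152 0.0498 0.2397] op 0.0223
```

Stick-slip in free travel puts friction at about 2.5–3 N. With that, the stop reading fits a zero near 0.265, and we're at 0.268. I'll just relax the residual push without moving the wheel.

Call:
step_arm([
  {"xyz": [0,-0.4,0.1],"angular": [0,0,0],"jaw": 0},
  {"xyz": [0,-0.7,0.2],"angular": [0,0,0],"jaw": 0},
  {"xyz": [0,-0.7,0.2],"angular": [0,0,0],"jaw": 0},
  {"xyz": [0,-0.7,0.2],"angular": [0,0,0],"jaw": 0},
  {"xyz": [0,-0.7,0.2],"angular": [0,0,0],"jaw": 0},
  {"xyz": [0,-0.7,0.2],"angular": [0,0,0],"jaw": 0},
])

```text
time_s: 22.25
position: [0.6153, 0.0498, 0.2397]
tool_rot: [0.001, 0.707, -0.001, 0.707]
wrist_force: [2.4, -0.6, 5.1]
opening: 0.0222
```

```bash
python3 -c "
from h import *
ang()
for i in range(6): p,d=grab_frame('scene')
cv2.imwrite('pics/s6.png',p)
p,d=grab_frame('wrist'); cv2.imwrite('pics/w6.png',p)
ang()"
```

```text
t 22.25 ang 0.2688 r 52.14 Frad 2.16 Ftan_ccw -1.18 Fz 5.12 pos [0.6153 0.0498 0.2397] op 0.0222
t 22.6 ang 0.2689 r 52.11 Frad 1.96 Ftan_ccw -1.22 Fz 4.65 pos [0.6152 0.0498 0.2397] op 0.0221
```

View pics/s6.png

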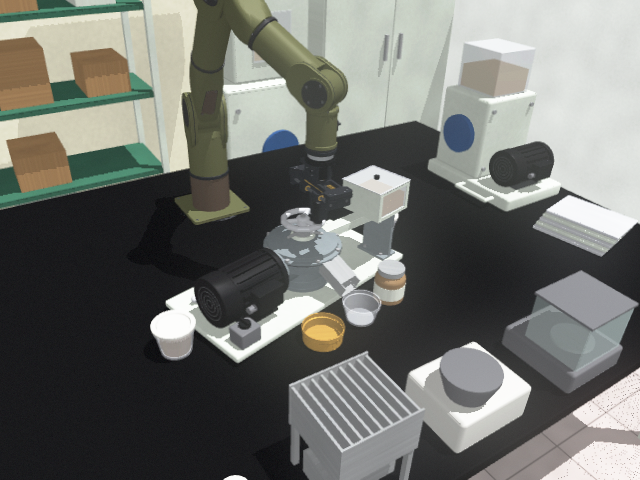

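The pose is stable: the gripper still holds the handle near (330,200), and the cup (173,333), sieve (323,332), jar (389,282) and catch cup (361,308) are where they started. I'm handing in.

```bash
python3 -c "
from cell import *
print(job_done())"
```

```text
the job is handed in; nothing more can be done
None
```

I wound the handwheel about 0.68 turn clockwise to its stop, then backed it off two full turns anticlockwise. The job was handed in at 22.6 s with the gripper still closed on the handle.

- **Stop:** motion stalled and the tangential force rose to about 6.6 N, against roughly 2.5 N of running friction. That was the highest push I read against the stop.
- **Setting:** the handle rests at a measured 0.269 rad (direction about the wheel axis). Force readings around the stop disagreed on its exact zero:
  - A reading while backing off suggested about 0.247 rad.
  - The loaded readings with 2.5–3 N friction gave about 0.265 rad, which I used.
  - So the setting should be two turns plus 0 to 0.02 rad, about 1° at most.
- **Trimming:** the wheel moves in small jumps of about 2 mm, so the last adjustment went slightly past the setting, back and forward again (0.270, 0.231, then 0.268 rad).
- **Final state:** over the last 0.35 s before handing in, the angle stayed steady. The opening was 22 mm on the 23 mm handle, with about 1 N of tangential push and 5 N vertical.
- **Surroundings:** the last scene picture, and the top view taken before the final trim, show everything around the mill where it started. I checked this by eye only.

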